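# Hold the magnifier over the ring in the viewing box

## Task

Get the ring ready to inspect: first gently lower the lid of the viewing box fully closed, then pick up the hand magnifier by its handle, carry it over the tool rack and hold it level, about 15 mm above the window in the lid, with the lens centred on the window and its long side along the window's long side (the handle may point either way). Finish while still holding it there, steady, with neither the magnifier nor the gripper touching the box; never let the magnifier touch the box, and do not bump the rack or disturb the other things on the bench.

Things in the scene. Friction and masses are not known exactly. Their poses are not given: they have to be found in the camera images.
- magnifier: Hand magnifier: black-framed clear lens (76 x 50 x 12 mm), straight handle along its long side. Origin: centre of the lens frame's underside; x from handle to lens, z up. Handle on the -x side: neck from x = -38 mm, then a grip 14 mm wide (y), 16 mm tall (z 8 to 24), x -46 to -120 mm, and an 18 mm wide, 24 mm tall foot ending at x = -134. About 120 g, centre of mass near x = -43; grip at x = -66.
- box: Wooden viewing box with a ring inside, fixed to the bench: 130 mm deep (x), 170 mm long (y), 45 mm tall without its lid. Origin: centre of its underside. The lid is hinged along the far (+x) long rim. Box y is the direction of the hinge and of the window's long side.
- lid (a joint): Lid opening, rad: 0 closed, grows opening, 1.57 upright, stop 1.7. Friction hinge: it stays where left; 1 to 5 N at the free edge moves it. The lid is a wooden frame 130 mm deep, 170 mm long, 10 mm thick, with a brass tab (40 mm long, 8 mm thick) sticking out 15 mm from the middle of its free edge. Push it down anywhere on the wood of its outer face.
- lid_hinge (a point): Middle of the lid's hinge line, on the box's far (+x) top rim: 65 mm from the box's centre, 45 mm above the bench. The line runs along box y; the lid's underside lies in the plane through it, and the closed lid reaches 130 mm from it towards box -x.
- window (a point): Centre of the clear rectangular window (64 mm along box y, 44 mm across) in the middle of the lid, 65 mm from the hinge line, level with the lid's outer face; moves with the lid. Lid closed: 55 mm above the bench, its z up. (The pane is 1 mm lower.)
- rack: Fixed wooden tool rack running away from the robot between the box and the magnifier: block 340 (x) x 50 (y) x 70 mm tall, with upright tools standing in it up to 130 mm above the bench. Origin: centre of its underside.
- jar_a: Bystander: white screw-top jar, 40 mm diameter, 40 mm tall, standing close behind the viewing box. Origin: centre of its underside.
- jar_b: Bystander: small clear jar with a white cap, 36 mm diameter, 32 mm tall, standing close to one short side of the viewing box. Origin: centre of its underside.
- jar_c: Bystander: clear jar with a steel cap, 40 mm diameter, 36 mm tall, standing beside the magnifier's lens. Origin: centre of its underside.
- tin: Bystander: flat aluminium tin, 42 mm diameter, 24 mm tall, standing off the free end of the magnifier's lens. Origin: centre of its underside.
- ring_box: Bystander: closed white ring box, 50 x 50 x 38 mm, towards the back of the bench. Origin: centre of its underside.
- cup: Bystander: glass cup, 66 mm diameter, 75 mm tall, towards the back of the bench. Origin: centre of its underside.
- mandrel: Bystander: steel ring mandrel standing on a 48 mm round foot, 92 mm tall, towards the back of the bench. Origin: centre of its underside.
There are look-alikes about, which are no part of the job. Of the things shaped like the magnifier, the black one is meant.

How it is judged:
On the way, in this order (a step that is already met when the one before it is completed fails the run):
1. the lid is fully closed, with the magnifier not yet lifted (value of joint lid below 0.05 rad and height (world z) of magnifier below 0.05 m), for 0.2 s.
2. the magnifier is held in the fingers, well above the bench (height (world z) of magnifier above 0.12 m and contact force between magnifier and the fingers above 1 N), for 0.1 s.
At the end, for the whole second after the job is handed in: Lid closed (<0.05 rad). Magnifier held in the fingers, at rest, level (0.12 rad), touching nothing else: lens underside 6 to 25 mm above the window, centres within 8 mm, long sides within 0.12 rad (either way round). Arm and fingers off the box (value of joint lid below 0.05 rad and horizontal distance between magnifier and window below 0.008 m and z of magnifier in the frame of window between 0.006 and 0.025 m and angle between the x axis of magnifier and the y axis of box, either way round below 0.12 rad and angle between magnifier's own z axis and vertical below 0.12 rad and contact force between magnifier and the fingers above 1 N and contact force between magnifier and box below 0.05 N and contact force between each of the arm, the fingers and box below 0.3 N and contact force between magnifier and rack below 0.05 N and linear speed of magnifier below 0.02 m/s and angular speed of magnifier below 0.2 rad/s); the arm keeps its last pose, push and grip.
It fails at once if a bystander was pushed away or knocked over (distance of any of jar_a, jar_b, jar_c, tin, ring_box, cup, mandrel from where it was at the start of the episode above 0.02 m or angle between any of jar_a, jar_b, jar_c, tin, ring_box, cup, mandrel's own z axis and vertical above 0.5 rad).
It fails at once if the tool rack was struck (contact force between rack and anything else above 2 N).
It fails at once if the lid was slammed (faster than 2.5 rad/s) (velocity of joint lid below -2.5 rad/s).
It fails at once if the magnifier touched the viewing box or its lid (contact force between magnifier and box above 1 N).
It also fails if it takes over 64 s, if anything falls off the work surface, if the arm or the gripper's body presses on something with over 40 N, if the wrist force passes 120 N, or if a joint passes its speed limit or range.

## Robot

A 7-joint arm with a two-finger parallel gripper is mounted at the origin on the work surface. World frame = base frame: x ahead of the robot, y to its left, z up, the work surface at z = 0. Lengths are in m, angles in rad, forces in N, time in s.
With the tool pointing down it reaches from about 0.425 to 0.8 m from the base axis. Payload 8.3 kg.
Tool frame: the origin (TCP) lies at the very end of the fingers, on their centre line; the grasp point (between the pads) lies 19 mm behind it (r.grip_depth is the distance from the TCP to the grasp point, in m); z points along the fingers, y is the line along which they close (so a half turn about z gives the same grasp; the last joint's range is limited). The gripper opens to 85 mm and grips with 20 to 120 N. Pads are 22 mm wide; open, the fingers measure 114 mm over their backs; the gripper's body (76 mm by 85 mm) begins 54 mm behind the grasp point. The pads swing forward as they close: fully open they stand 13 mm farther back than shut.
Start: joints at [1.166, 0.383, 0.016, 1.37, -0.006, 1.388, -0.046], TCP at [0.21, -0.589, 0.231] pointing down, gripper open.
Joint ranges: [-2.95, 2.95], [-0.25, 2.06], [-1.52, 1.56], [0.18, 2.33], [-1.44, 4.58], [0.02, 2.06], [-3.01, 3.01]. Speed limits (rad/s): [2.39, 2.39, 3.01, 3.01, 3.14, 3.14, 3.14].

## Interface

Orientations are given as a unit quaternion [w, x, y, z].
In Python, from bench import r gives the robot as it stands.
- The arm moves only by the tool send_rows, never from a script. Its argument "rows" is a list of rows, each an object of numbers: "jaw": the closure in counts, from 0 (fully open) to 255 (shut); "tx", "ty", "tz": the shift along the tool's x, y, z in units of 30 mm (1.0 is 30 mm); "twist": the turn about the tool's z in units of 6 degrees (1.0 is 6 degrees). In form: [{"jaw": .., "tx": .., "ty": .., "tz": .., "twist": ..}, ...]. A call has 1 to 20 rows; each row is the pose to reach, as a shift and turn from the pose commanded when the call began, along the tool's axes at that moment; what a row does not reach only later rows make up. A row lasts 1/12 s, in which the tool goes at most 41.7 mm and 7.16 degrees, less where a joint would pass 70% of its speed; a pose out of reach is approached as far as the arm can. A call with a gripper value outside its range is refused whole. The fingers move at their own pace and stop on an object; the grip force is fixed at half the most. Time passes only in rows, so rows that repeat a pose let the fingers close. It gives the time, the measured TCP pose, the force, the opening and the grip force at its end, in the units of the state.
- r.get_obs(): the state, without advancing time (a new reading comes with each control period).
- r.read_camera(name): name is "scene" or "top" or "wrist"; returns a dict with "color" (420x560x3 uint8, red, green, blue), "fx", "fy", "cx", "cy" (pixels), "dist_coeffs" ([k1, k2, p1, p2, k3] as OpenCV has them; the pictures are not rectified), "position" and "rotation" of the camera in the world. Camera axes: x right, y down, z forward; pixel columns grow to the right and rows downward; lengths in m; the calibration is good to about 2 mm. A picture is of the moment at which its call begins. There is no depth.
- r.job_done(): hands the job in; it is judged then, once.
The state is a dict: "clock": time; "joint_pos": joint angles; "qd": joint speeds; "tau": joint torques, N m; "eef_pos": TCP position; "tool_rot": TCP orientation; "force": force on the tool from outside, world axes, zero at the start; "ft_torque": the same for the moment, N m; "grip_width": finger opening in m; "grasp_force": force on a finger pad.
Only numpy, scipy, OpenCV 4.12 (cv2) and the standard library are available. Lean on these libraries where they do the work, as an engineer would, in place of code of your own. Each camera call takes 0.05 s, during which the arm holds its last target. There are 200 camera calls.

## Working session

There is one attempt and no reset: what is moved stays moved. The work goes in short steps, Python scripts to look and compute and a tool call to move; the robot and the scene stay as the last step left them, time stands still between calls to the robot, and variables do not carry over. Pictures are saved under pics/ and viewed, at most 10 in all, crops included, and the job is handed in when it is done.

Besides the shell and the picture viewer there is one more tool, called after "Emit:" by a JSON object that holds its "fn" and its "kwargs". send_rows: Moves the arm, as the interface text tells. Its arguments: {"type":"object","properties":{"rows":{"type":"array"}},"required":["rows"]}

```bash
mkdir -p pics; ls
cat > h.py <<'E'
import numpy as np,cv2
from bench import r
def cam(n,save=None):
    c=r.read_camera(n)
    if save: cv2.imwrite('pics/'+save,cv2.cvtColor(c['color'],cv2.COLOR_RGB2BGR))
    return c
def KD(c): return np.array([[c['fx'],0,c['cx']],[0,c['fy'],c['cy']],[0,0,1.]]),np.array(c['dist_coeffs'],float)
def R(c):
    a=np.array(c['rotation'],float)
    if a.shape==(3,3): return a
    from scipy.spatial.transform import Rotation as S
    return S.from_quat(a[[1,2,3,0]]).as_matrix()
def ray(c,uv):
    K,d=KD(c); p=cv2.undistortPoints(np.array(uv,float).reshape(-1,1,2),K,d).reshape(-1,2)
    return np.c_[p,np.ones(len(p))]@R(c).T
def onz(c,uv,z):
    v=ray(c,uv); o=np.array(c['position']); return o+v*((z-o[2])/v[:,2])[:,None]
def proj(c,P):
    K,d=KD(c); Rm=R(c).T; t=-Rm@np.array(c['position'])
    return cv2.projectPoints(np.array(P,float).reshape(-1,1,3),cv2.Rodrigues(Rm)[0],t,K,d)[0].reshape(-1,2)
E
python3 - <<'E'
from h import *
for n in('scene','top','wrist'):
    c=cam(n,n+'0.png'); print(n,c['fx'],c['position'],np.array(c['rotation']).round(3).tolist())
o=r.get_obs(); print(o['clock'],o['eef_pos'],o['tool_rot'],o['grip_width'])
E
```

```text
pics
scene 448.95216484217383 [1.1181912  0.25919135 0.82673165] [-0.176, 0.52, 0.789, -0.275]
top 546.9373122589617 [0.30948554 0.00266252 1.58270378] [-0.055, 0.712, -0.698, 0.057]
wrist 298.2743094583787 [ 0.27505729 -0.5644484   0.37204173] [0.111, 0.809, -0.571, -0.079]
0.15 [ 0.20938805 -0.58848209  0.23049332] [-7.42762223e-04  9.85429022e-01  1.70085489e-01 -1.27774298e-04] 0.08549508293207538
```

View pics/top0.png

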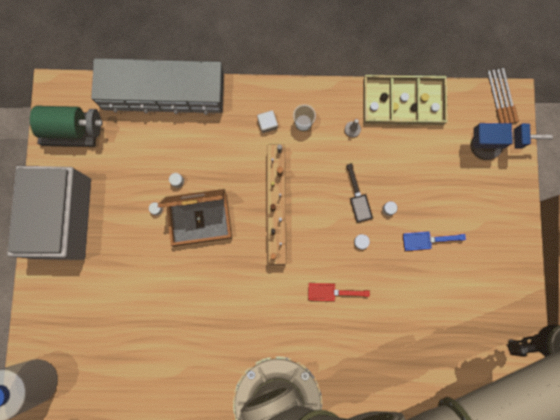

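View pics/scene0.png

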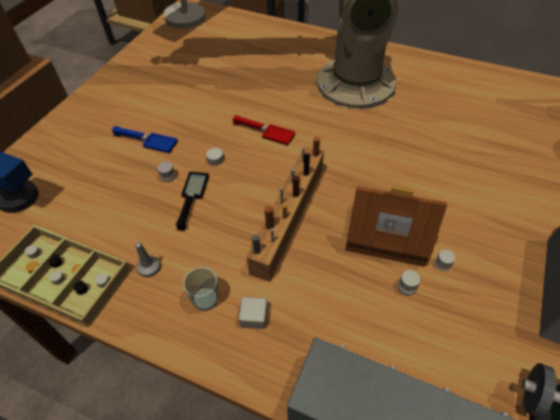

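The top view shows the black magnifier with its lens at (361,208) and its handle end at (350,167). The box is near (200,220) with its lid almost upright at the far rim, y≈200. The rack sits around x=277, rows 145–265. Next I'll measure from an enlarged crop.

Run:
```python
from h import *
c=cam('top'); im=cv2.cvtColor(c['color'],cv2.COLOR_RGB2BGR)
crop=cv2.resize(im[130:280,140:340],None,fx=4,fy=4,interpolation=cv2.INTER_CUBIC); cv2.imwrite('pics/boxcrop.png',crop)
g=im.max(2); m=np.zeros_like(g); m[155:230,335:378]=(g[155:230,335:378]<75)*255
n,l,s,ct=cv2.connectedComponentsWithStats(m); i=1+s[1:,4].argmax(); print(s[i],ct[i])
p=np.argwhere(l==i)[:,::-1].astype(float)
h=cv2.convexHull(p.astype(np.float32)); rc=cv2.minAreaRect(h); print(rc)
P=onz(c,p,0.012); 
a=P[:,:2]-P[:,:2].mean(0); w,v=np.linalg.eigh(a.T@a); ax=v[:,1]; 
if ax[0]>0: ax=-ax
t=a@ax; print('mean',P.mean(0),'axis',ax,np.degrees(np.arctan2(ax[1],ax[0])),'ext',t.min(),t.max())
for e in (t.min(),t.max()): print(P[:,:2].mean(0)+ax*e)
for n_,uv,z in(('jar_a',(175,179),.04),('jar_b',(155,208),.032),('jar_c',(390,208),.036),('tin',(362,242),.024)): print(n_,onz(c,[uv],z)[0].round(3))
```

```text
[347 166  11  26  58] [351.84482759 177.05172414]
((352.6829833984375, 178.0885467529297), (26.569107055664062, 4.106507778167725), 70.82099914550781)
mean [ 0.63518453 -0.2046009   0.012     ] axis [-0.95946325 -0.28183376] -163.63032025571925 ext -0.03541650782416014 0.0430165890082739
[ 0.66916537 -0.19461933]
[ 0.59391169 -0.21672443]
jar_a [0.613 0.306 0.04 ]
jar_b [0.529 0.36  0.032]
jar_c [ 0.542 -0.31   0.036]
tin [ 0.444 -0.232  0.024]
```

View pics/boxcrop.png

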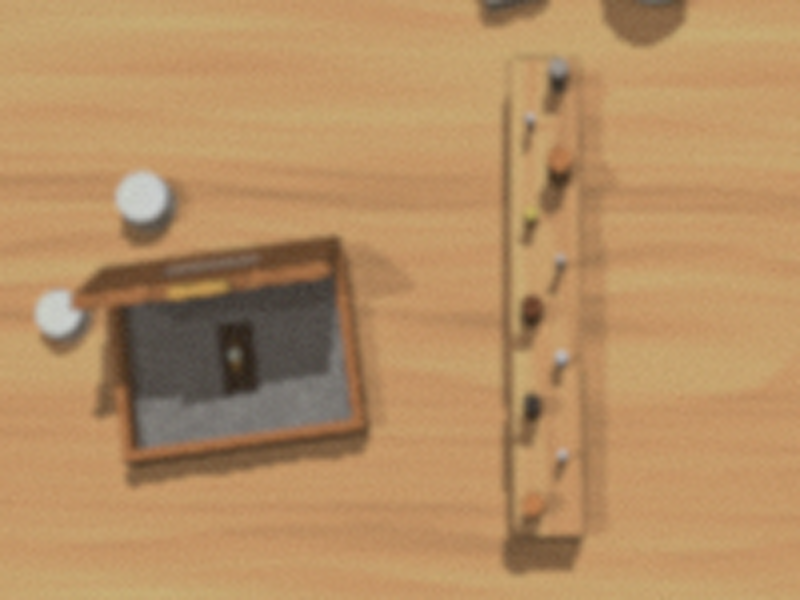

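In the 4x crop, the rim's near corners are at (130,462) and (366,432) and the hinge end at the far right is at (338,240). The lid's free edge, with the brass tab, is at (198,290). The lid leans towards the robot.

Run:
```python
from h import *
c=cam('top')
f=lambda x,y:(140+(x+.5)/4-.5,130+(y+.5)/4-.5)
nl,nr,fr=onz(c,[f(130,461),f(366,431),f(338,240)],.045)
print(nl,nr,fr,np.linalg.norm(nl-nr),np.linalg.norm(nr-fr))
# box y axis: from nr to nl
by=(nl-nr)/np.linalg.norm(nl-nr); bx=np.array([by[1],-by[0],0]); print('bx',bx,np.degrees(np.arctan2(bx[1],bx[0])))
ctr=(nl+nr)/2+bx*.065; print('centre',ctr)
hinge=ctr+bx*.065
for a in np.arange(.8,1.6,.1):
    e=hinge-bx*(.13*np.cos(a))+np.array([0,0,.13*np.sin(a)])
    t=e-bx*.015*np.cos(a)+np.array([0,0,.015*np.sin(a)])
    q=proj(c,[e+by*.085,e-by*.085,t]); print(round(a,1),((q-[140,130])*4).round(0).tolist(), e.round(3))
print('rack',onz(c,[f(515,58),f(575,58),f(580,535),f(515,535)],.07).round(3).tolist())
print('tools top',onz(c,[f(558,65),f(530,395)],.13).round(3))
# magnifier
L=onz(c,[(361,208),(350,166),(370,217)],.02); print(L)
w=cam('wrist'); s=cam('scene')
print(r.get_obs()['clock'])
```

```text
[0.42371963 0.3036525  0.045     ] [0.4479766  0.13948054 0.045     ] [0.58400171 0.16417894 0.045     ] 0.16595430388489835 0.1382491945089679
bx [0.98926    0.14616655 0.        ] 8.404837410242825
centre [0.50015002 0.23106734 0.045     ]
0.8 [[93.0, 390.0], [349.0, 357.0], [220.0, 387.0]] [0.475 0.227 0.138]
0.9 [[89.0, 374.0], [346.0, 341.0], [216.0, 369.0]] [0.485 0.229 0.147]
1.0 [[85.0, 356.0], [343.0, 324.0], [213.0, 350.0]] [0.495 0.23  0.154]
1.1 [[81.0, 338.0], [340.0, 306.0], [209.0, 329.0]] [0.506 0.232 0.161]
1.2 [[77.0, 319.0], [338.0, 287.0], [205.0, 308.0]] [0.518 0.234 0.166]
1.3 [[74.0, 300.0], [335.0, 267.0], [202.0, 286.0]] [0.53  0.235 0.17 ]
1.4 [[72.0, 280.0], [332.0, 248.0], [199.0, 264.0]] [0.543 0.237 0.173]
1.5 [[69.0, 260.0], [330.0, 228.0], [196.0, 241.0]] [0.555 0.239 0.175]
rack [[0.714, 0.041, 0.07], [0.715, -0.002, 0.07], [0.377, -0.012, 0.07], [0.376, 0.032, 0.07]]
tools top [[0.693 0.01  0.13 ]
 [0.467 0.024 0.13 ]]
[[ 0.54293571 -0.22996209  0.02      ]
 [ 0.66627502 -0.19815632  0.02      ]
 [ 0.51730747 -0.25572275  0.02      ]]
0.35
```

```bash
cat >> h.py <<'E'
from scipy.spatial.transform import Rotation as S
def go(targets,yaws,pose=None):
    "shift and twist from present pose to world targets with tool-x yaw (deg)"
    o=r.get_obs(); p=np.array(o['eef_pos']); M=S.from_quat(np.array(o['tool_rot'])[[1,2,3,0]]).as_matrix()
    y0=np.degrees(np.arctan2(M[1,0],M[0,0])); print('now',p.round(4),'yaw',y0.round(2),'t',o['clock'],'tilt',np.degrees(np.arccos(-M[2,2])).round(2))
    for t,y in zip(targets,yaws): print(((np.array(t)-p)@M/.03).round(2), 'twist',round(-((y-y0+180)%360-180)/6,2), t)
E
python3 - <<'E'
from h import *
go([(.58,-.1,.25),(.625,.247,.25)],[8.4]*2)
E
```

```text
now [ 0.2095 -0.5887  0.2311] yaw 19.59 t 0.35 tilt 0.03
[ 17.1  -11.21  -0.63] twist 1.86 (0.58, -0.1, 0.25)
[ 22.39 -21.6   -0.62] twist 1.86 (0.625, 0.247, 0.25)
```

Emit:
{"fn": "send_rows", "kwargs": {"rows": [{"jaw": 255,"tx": 17.1,"ty": -11.2,"tz": -0.6,"twist": 1.9},{"jaw": 255,"tx": 17.1,"ty": -11.2,"tz": -0.6,"twist": 1.9},{"jaw": 255,"tx": 17.1,"ty": -11.2,"tz": -0.6,"twist": 1.9},{"jaw": 255,"tx": 17.1,"ty": -11.2,"tz": -0.6,"twist": 1.9},{"jaw": 255,"tx": 17.1,"ty": -11.2,"tz": -0.6,"twist": 1.9},{"jaw": 255,"tx": 17.1,"ty": -11.2,"tz": -0.6,"twist": 1.9},{"jaw": 255,"tx": 17.1,"ty": -11.2,"tz": -0.6,"twist": 1.9},{"jaw": 255,"tx": 17.1,"ty": -11.2,"tz": -0.6,"twist": 1.9},{"jaw": 255,"tx": 17.1,"ty": -11.2,"tz": -0.6,"twist": 1.9},{"jaw": 255,"tx": 17.1,"ty": -11.2,"tz": -0.6,"twist": 1.9},{"jaw": 255,"tx": 17.1,"ty": -11.2,"tz": -0.6,"twist": 1.9},{"jaw": 255,"tx": 17.1,"ty": -11.2,"tz": -0.6,"twist": 1.9},{"jaw": 255,"tx": 17.1,"ty": -11.2,"tz": -0.6,"twist": 1.9},{"jaw": 255,"tx": 17.1,"ty": -11.2,"tz": -0.6,"twist": 1.9},{"jaw": 255,"tx": 17.1,"ty": -11.2,"tz": -0.6,"twist": 1.9},{"jaw": 255,"tx": 17.1,"ty": -11.2,"tz": -0.6,"twist": 1.9}]}}

```text
clock: 1.68
eef_pos: [0.5831, -0.0916, 0.2492]
tool_rot: [-0.002, 0.997, 0.077, 0.001]
force: [-1.1, 0.7, -0.6]
grip_width: -0.0006
grasp_force: 0.0
```

Emit:
{"fn": "send_rows", "kwargs": {"rows": [{"jaw": 255,"tx": 3.1,"ty": -11.2,"tz": 0,"twist": 0},{"jaw": 255,"tx": 3.1,"ty": -11.2,"tz": 0,"twist": 0},{"jaw": 255,"tx": 3.1,"ty": -11.2,"tz": 0,"twist": 0},{"jaw": 255,"tx": 3.1,"ty": -11.2,"tz": 0,"twist": 0},{"jaw": 255,"tx": 3.1,"ty": -11.2,"tz": 0,"twist": 0},{"jaw": 255,"tx": 3.1,"ty": -11.2,"tz": 0,"twist": 0},{"jaw": 255,"tx": 3.1,"ty": -11.2,"tz": 0,"twist": 0},{"jaw": 255,"tx": 3.1,"ty": -11.2,"tz": 0,"twist": 0},{"jaw": 255,"tx": 3.1,"ty": -11.2,"tz": 0,"twist": 0},{"jaw": 255,"tx": 3.1,"ty": -11.2,"tz": 0,"twist": 0},{"jaw": 255,"tx": 3.1,"ty": -11.2,"tz": 0,"twist": 0},{"jaw": 255,"tx": 3.1,"ty": -11.2,"tz": 0,"twist": 0}]}}

```text
clock: 2.68
eef_pos: [0.6248, 0.2442, 0.2492]
tool_rot: [0.001, 0.997, 0.071, -0.0]
force: [0.1, -0.2, -1.4]
grip_width: 0.0
grasp_force: 0.0
```

Run:
```python
from h import *
go([],[]); print(r.get_obs()['joint_pos'])
w=cam('wrist','w1.png'); s=cam('scene','s1.png')
a=cv2.imread('pics/w1.png'); b=cv2.imread('pics/s1.png')
b=cv2.resize(b[110:320,300:510],(420,420)); a=cv2.resize(a,(380,285)); a=cv2.copyMakeBorder(a,0,135,0,0,0)
cv2.imwrite('pics/m1.png',np.hstack([a,b]))
```

```text
now [0.6248 0.2442 0.2492] yaw 8.11 t 2.6833 tilt 0.06
[-0.14005095  0.52078567 -0.45118427  1.17334176  0.22025761  1.49408502
 -1.98438833]
```

View pics/m1.png

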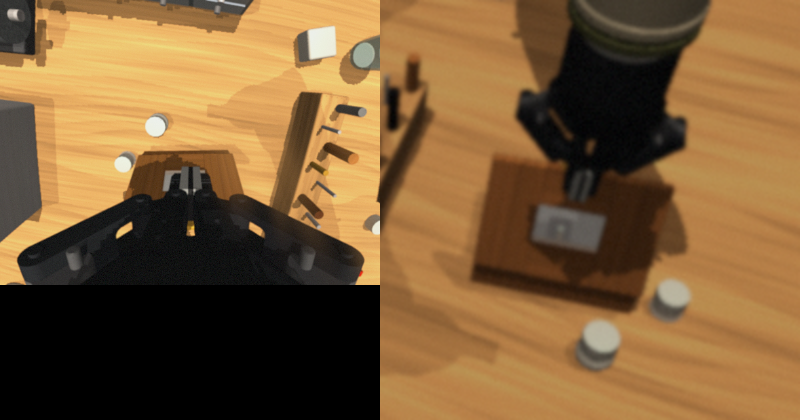

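The lid leans at about 1.27 rad, as computed, and the tip is behind and above it, clear of both jars. Next is the push along the closing arc.

Emit:
{"fn": "send_rows", "kwargs": {"rows": [{"jaw": 255,"tx": -0.7,"ty": 0,"tz": 1,"twist": 0},{"jaw": 255,"tx": -0.7,"ty": 0,"tz": 2,"twist": 0},{"jaw": 255,"tx": -0.7,"ty": 0,"tz": 3.0,"twist": 0},{"jaw": 255,"tx": -1.0,"ty": 0,"tz": 3.1,"twist": 0},{"jaw": 255,"tx": -1.4,"ty": 0,"tz": 3.1,"twist": 0},{"jaw": 255,"tx": -1.75,"ty": 0,"tz": 3.1,"twist": 0},{"jaw": 255,"tx": -2.05,"ty": 0,"tz": 3.1,"twist": 0},{"jaw": 255,"tx": -2.3,"ty": 0,"tz": 3.12,"twist": 0},{"jaw": 255,"tx": -2.45,"ty": 0,"tz": 3.15,"twist": 0},{"jaw": 255,"tx": -2.6,"ty": 0,"tz": 3.2,"twist": 0},{"jaw": 255,"tx": -2.75,"ty": 0,"tz": 3.24,"twist": 0},{"jaw": 255,"tx": -2.9,"ty": 0,"tz": 3.28,"twist": 0},{"jaw": 255,"tx": -3.05,"ty": 0,"tz": 3.33,"twist": 0},{"jaw": 255,"tx": -3.22,"ty": 0,"tz": 3.41,"twist": 0},{"jaw": 255,"tx": -3.39,"ty": 0,"tz": 3.49,"twist": 0},{"jaw": 255,"tx": -3.55,"ty": 0,"tz": 3.58,"twist": 0},{"jaw": 255,"tx": -3.72,"ty": 0,"tz": 3.67,"twist": 0},{"jaw": 255,"tx": -3.87,"ty": 0,"tz": 3.78,"twist": 0},{"jaw": 255,"tx": -4.02,"ty": 0,"tz": 3.9,"twist": 0}]}}

```text
clock: 4.37
eef_pos: [0.5044, 0.2284, 0.1321]
tool_rot: [-0.0, 0.997, 0.072, -0.0]
force: [1.3, -0.9, 1.7]
grip_width: 0.0001
grasp_force: 1.0
```

Emit:
{"fn": "send_rows", "kwargs": {"rows": [{"jaw": 255,"tx": -0.14,"ty": 0,"tz": 0.12,"twist": 0},{"jaw": 255,"tx": -0.28,"ty": 0,"tz": 0.25,"twist": 0},{"jaw": 255,"tx": -0.41,"ty": 0,"tz": 0.38,"twist": 0},{"jaw": 255,"tx": -0.53,"ty": 0,"tz": 0.52,"twist": 0},{"jaw": 255,"tx": -0.64,"ty": 0,"tz": 0.67,"twist": 0},{"jaw": 255,"tx": -0.75,"ty": 0,"tz": 0.82,"twist": 0},{"jaw": 255,"tx": -0.85,"ty": 0,"tz": 0.98,"twist": 0},{"jaw": 255,"tx": -0.95,"ty": 0,"tz": 1.15,"twist": 0},{"jaw": 255,"tx": -1.03,"ty": 0,"tz": 1.31,"twist": 0},{"jaw": 255,"tx": -1.1,"ty": 0,"tz": 1.48,"twist": 0},{"jaw": 255,"tx": -1.17,"ty": 0,"tz": 1.66,"twist": 0},{"jaw": 255,"tx": -1.23,"ty": 0,"tz": 1.84,"twist": 0},{"jaw": 255,"tx": -1.28,"ty": 0,"tz": 2.02,"twist": 0},{"jaw": 255,"tx": -1.32,"ty": 0,"tz": 2.2,"twist": 0},{"jaw": 255,"tx": -1.35,"ty": 0,"tz": 2.33,"twist": 0},{"jaw": 255,"tx": -1.37,"ty": 0,"tz": 2.45,"twist": 0},{"jaw": 255,"tx": -1.37,"ty": 0,"tz": 2.54,"twist": 0},{"jaw": 255,"tx": -1.37,"ty": 0,"tz": 2.57,"twist": 0}]}}

```text
clock: 5.87
eef_pos: [0.4641, 0.2225, 0.055]
tool_rot: [0.0, 0.997, 0.071, -0.0]
force: [-4.2, -3.5, 10.8]
grip_width: -0.0002
grasp_force: 5.2
```

Emit:
{"fn": "send_rows", "kwargs": {"rows": [{"jaw": 255,"tx": 0,"ty": 0,"tz": 0.04,"twist": 0},{"jaw": 255,"tx": 0,"ty": 0,"tz": 0.04,"twist": 0},{"jaw": 255,"tx": 0,"ty": 0,"tz": 0.04,"twist": 0},{"jaw": 255,"tx": 0,"ty": 0,"tz": -1,"twist": 0},{"jaw": 255,"tx": 0,"ty": 0,"tz": -2.2,"twist": 0},{"jaw": 255,"tx": -0.5,"ty": 0,"tz": -3.4,"twist": 0},{"jaw": 255,"tx": -1.0,"ty": 0,"tz": -4.5,"twist": 0},{"jaw": 255,"tx": -1.5,"ty": 0,"tz": -5.5,"twist": 0},{"jaw": 255,"tx": -1.5,"ty": 0,"tz": -5.5,"twist": 0},{"jaw": 255,"tx": -1.5,"ty": 0,"tz": -5.5,"twist": 0},{"jaw": 255,"tx": -1.5,"ty": 0,"tz": -5.5,"twist": 0}]}}

```text
clock: 6.78
eef_pos: [0.4198, 0.2159, 0.2199]
tool_rot: [0.0, 0.997, 0.071, 0.0]
force: [-0.4, -0.7, -0.8]
grip_width: 0.0001
grasp_force: 0.0
```

Run:
```python
from h import *
go([],[])
w=cam('wrist','w2.png'); t=cam('top','t2.png')
a=cv2.imread('pics/w2.png'); b=cv2.imread('pics/t2.png')
b=cv2.resize(b[175:265,150:250],None,fx=3,fy=3,interpolation=cv2.INTER_CUBIC)
a=cv2.resize(a,(500,375)); b=cv2.copyMakeBorder(b,0,105,0,0,0)
cv2.imwrite('pics/m2.png',np.hstack([a,b])); np.save('w2.npy',w,allow_pickle=True)
```

```text
now [0.4198 0.2159 0.2199] yaw 8.18 t 6.7833 tilt 0.02
```

View pics/m2.png

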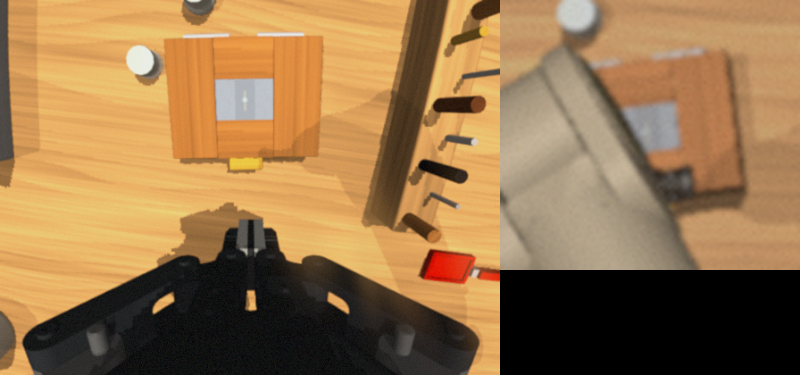

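The lid lies flat and closed. In the wrist image (scaled) the window spans (216,79)–(273,121). I'll measure the window and plan the next move to the magnifier.

Run:
```python
from h import *
w=np.load('w2.npy',allow_pickle=True).item(); im=w['color'].astype(int)
m=np.zeros(im.shape[:2],np.uint8); s=np.s_[60:160,220:330]; m[s]=((im[s][...,2]-im[s][...,0])>-25)*255
m=cv2.morphologyEx(m,cv2.MORPH_OPEN,np.ones((5,5)))
k=max(cv2.findContours(m,0,2)[0],key=cv2.contourArea); print(cv2.minAreaRect(k),cv2.contourArea(k))
P=onz(w,k[:,0,:],.055)[:,:2].astype(np.float32); rc=cv2.minAreaRect(P); print('window',rc)
f=lambda x,y:(x*1.12,y*1.12)
C=onz(w,[f(165,38),f(321,37),f(321,156),f(173,158)],.055)[:,:2]; print('lid',C.round(4).tolist(),C.mean(0),[np.linalg.norm(C[i]-C[(i+1)%4]).round(4) for i in range(4)])
go([(.53,.0,.25),(.53,-.195,.25)],[15,15])
```

```text
((273.0, 110.49998474121094), (63.99999237060547, 44.99999237060547), -0.0) 2803.0
window ((0.5017010569572449, 0.2358212172985077), (0.04268129914999008, 0.06312815845012665), 8.318692207336426)
lid [[0.5524, 0.3273], [0.5766, 0.1641], [0.4518, 0.1385], [0.425, 0.309]] [0.50144048 0.23471088] [np.float64(0.165), np.float64(0.1274), np.float64(0.1726), np.float64(0.1288)]
now [0.4195 0.2157 0.2189] yaw 8.17 t 6.8833 tilt 0.13
[ 2.62  7.64 -1.04] twist -1.14 (0.53, 0.0, 0.25)
[ 1.7  14.07 -1.04] twist -1.14 (0.53, -0.195, 0.25)
```

Emit:
{"fn": "send_rows", "kwargs": {"rows": [{"jaw": 255,"tx": 2.6,"ty": 7.6,"tz": -1.0,"twist": -1.1},{"jaw": 255,"tx": 2.6,"ty": 7.6,"tz": -1.0,"twist": -1.1},{"jaw": 255,"tx": 2.6,"ty": 7.6,"tz": -1.0,"twist": -1.1},{"jaw": 255,"tx": 2.6,"ty": 7.6,"tz": -1.0,"twist": -1.1},{"jaw": 255,"tx": 2.6,"ty": 7.6,"tz": -1.0,"twist": -1.1},{"jaw": 255,"tx": 2.6,"ty": 7.6,"tz": -1.0,"twist": -1.1},{"jaw": 0,"tx": 0.3,"ty": 14.9,"tz": -1.0,"twist": -1.1},{"jaw": 0,"tx": 0.3,"ty": 14.9,"tz": -1.0,"twist": -1.1},{"jaw": 0,"tx": 0.3,"ty": 14.9,"tz": -1.0,"twist": -1.1},{"jaw": 0,"tx": 0.3,"ty": 14.9,"tz": -1.0,"twist": -1.1},{"jaw": 0,"tx": 0.3,"ty": 14.9,"tz": -1.0,"twist": -1.1},{"jaw": 0,"tx": 0.3,"ty": 14.9,"tz": -1.0,"twist": -1.1},{"jaw": 0,"tx": 0.3,"ty": 14.9,"tz": -1.0,"twist": -1.1},{"jaw": 0,"tx": 0.3,"ty": 14.9,"tz": -1.0,"twist": -1.1},{"jaw": 0,"tx": 0.3,"ty": 14.9,"tz": -1.0,"twist": -1.1}]}}

```text
clock: 8.13
eef_pos: [0.4925, -0.224, 0.2489]
tool_rot: [-0.001, 0.992, 0.129, -0.001]
force: [0.0, 0.0, -0.6]
grip_width: 0.0854
grasp_force: 0.0
```

Run:
```python
from h import *
go([],[])
w=cam('wrist','w3.png'); np.save('w3.npy',w,allow_pickle=True)
```

```text
now [ 0.4925 -0.224   0.2489] yaw 14.84 t 8.1333 tilt 0.14
```

View pics/w3.png

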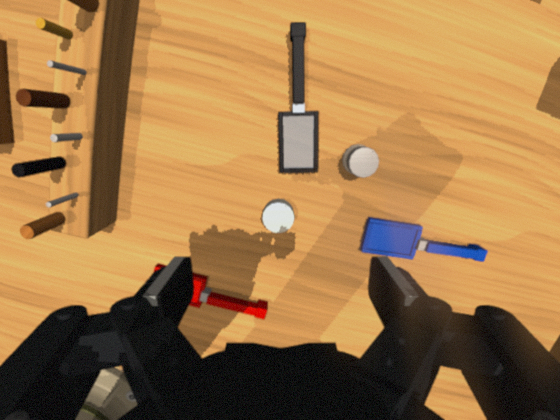

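In the wrist view, the lens frame has corners near (281,112), (318,112), (319,173) and (278,174), the grip runs up column 298 to the foot end at row 22, and jar_c is at (361,162).

Run:
```python
from h import *
w=np.load('w3.npy',allow_pickle=True).item(); im=w['color']
g=im.max(2); m=np.zeros_like(g); m[10:185,265:335]=(g[10:185,265:335]<80)*255
ks=sorted(cv2.findContours(m,0,2)[0],key=cv2.contourArea)[-2:]
for k in ks: print(cv2.boundingRect(k),cv2.contourArea(k))
lens,hand=(ks if cv2.boundingRect(ks[0])[1]>80 else ks[::-1])
rl=cv2.minAreaRect(onz(w,lens[:,0],.012)[:,:2].astype(np.float32)*1000); print('lens',rl)
H=onz(w,hand[:,0],.024)[:,:2].astype(np.float32); rh=cv2.minAreaRect(H*1000); print('hand',rh)
d=np.array(rl[0])-np.array(rh[0]); print('dist',np.hypot(*d),'axis deg',np.degrees(np.arctan2(d[1],d[0])))
u=d/np.hypot(*d); gp=np.array(rl[0])-66*u; print('grasp',gp)
x,y=gp/1000; yaw=np.degrees(np.arctan2(-u[1],-u[0])); go([(x,y,.12),(x,y,.005)],[yaw]*2)
```

```text
(290, 23, 15, 80) 874.5
(278, 112, 40, 61) 2211.0
lens ((545.0036010742188, -231.06629943847656), (73.83063507080078, 48.234619140625), 16.151391983032227)
hand ((631.056884765625, -205.29681396484375), (84.69383239746094, 15.68023681640625), 15.17391586303711)
dist 89.82891525366104 axis deg -163.3291639046289
grasp [ 608.22953125 -212.13268506]
now [ 0.4928 -0.2234  0.2492] yaw 14.91 t 8.1833 tilt 0.11
[3.82 0.63 4.3 ] twist -0.29 (np.float64(0.6082295312504304), np.float64(-0.21213268506211405), 0.12)
[3.82 0.64 8.14] twist -0.29 (np.float64(0.6082295312504304), np.float64(-0.21213268506211405), 0.005)
```

Emit:
{"fn": "send_rows", "kwargs": {"rows": [{"jaw": 0,"tx": 1.2,"ty": 0.2,"tz": 1.0,"twist": -0.25},{"jaw": 0,"tx": 2.4,"ty": 0.4,"tz": 2.0,"twist": -0.25},{"jaw": 0,"tx": 3.4,"ty": 0.6,"tz": 3.0,"twist": -0.25},{"jaw": 0,"tx": 3.82,"ty": 0.63,"tz": 4.0,"twist": -0.25},{"jaw": 0,"tx": 3.82,"ty": 0.63,"tz": 5.0,"twist": -0.25},{"jaw": 0,"tx": 3.82,"ty": 0.63,"tz": 6.0,"twist": -0.25},{"jaw": 0,"tx": 3.82,"ty": 0.63,"tz": 6.9,"twist": -0.25},{"jaw": 0,"tx": 3.82,"ty": 0.63,"tz": 7.5,"twist": -0.25},{"jaw": 0,"tx": 3.82,"ty": 0.63,"tz": 7.9,"twist": -0.25},{"jaw": 0,"tx": 3.82,"ty": 0.63,"tz": 8.1,"twist": -0.25},{"jaw": 0,"tx": 3.82,"ty": 0.63,"tz": 8.14,"twist": -0.25},{"jaw": 0,"tx": 3.82,"ty": 0.63,"tz": 8.14,"twist": -0.25}]}}

```text
clock: 9.18
eef_pos: [0.6087, -0.2136, 0.0068]
tool_rot: [0.0, 0.99, 0.142, 0.001]
force: [0.0, 0.2, 0.1]
grip_width: 0.0857
grasp_force: 0.0
```

Emit:
{"fn": "send_rows", "kwargs": {"rows": [{"jaw": 80,"tx": 0,"ty": 0,"tz": 0,"twist": 0},{"jaw": 140,"tx": 0,"ty": 0,"tz": 0,"twist": 0},{"jaw": 190,"tx": 0,"ty": 0,"tz": 0,"twist": 0},{"jaw": 210,"tx": 0,"ty": 0,"tz": 0,"twist": 0},{"jaw": 230,"tx": 0,"ty": 0,"tz": 0,"twist": 0},{"jaw": 255,"tx": 0,"ty": 0,"tz": 0,"twist": 0},{"jaw": 255,"tx": 0,"ty": 0,"tz": 0,"twist": 0},{"jaw": 255,"tx": 0,"ty": 0,"tz": 0,"twist": 0},{"jaw": 255,"tx": 0,"ty": 0,"tz": 0,"twist": 0},{"jaw": 255,"tx": 0,"ty": 0,"tz": 0,"twist": 0},{"jaw": 255,"tx": 0,"ty": 0,"tz": 0,"twist": 0},{"jaw": 255,"tx": 0,"ty": 0,"tz": 0,"twist": 0}]}}

```text
clock: 10.18
eef_pos: [0.6083, -0.2142, 0.0065]
tool_rot: [0.0, 0.99, 0.142, 0.0]
force: [-0.5, 0.2, 4.9]
grip_width: 0.0125
grasp_force: 60.1
```

Emit:
{"fn": "send_rows", "kwargs": {"rows": [{"jaw": 255,"tx": 0,"ty": 0,"tz": -0.15,"twist": 0},{"jaw": 255,"tx": 0,"ty": 0,"tz": -0.4,"twist": 0},{"jaw": 255,"tx": 0,"ty": 0,"tz": -0.8,"twist": 0},{"jaw": 255,"tx": 0,"ty": 0,"tz": -1.3,"twist": 0},{"jaw": 255,"tx": 0,"ty": 0,"tz": -1.9,"twist": 0},{"jaw": 255,"tx": 0,"ty": 0,"tz": -2.5,"twist": 0},{"jaw": 255,"tx": 0,"ty": 0,"tz": -3.1,"twist": 0},{"jaw": 255,"tx": 0,"ty": 0,"tz": -3.7,"twist": 0},{"jaw": 255,"tx": 0,"ty": 0,"tz": -4.3,"twist": 0},{"jaw": 255,"tx": 0,"ty": 0,"tz": -4.9,"twist": 0},{"jaw": 255,"tx": 0,"ty": 0,"tz": -5.5,"twist": 0},{"jaw": 255,"tx": 0,"ty": 0,"tz": -6.1,"twist": 0},{"jaw": 255,"tx": 0,"ty": 0,"tz": -6.6,"twist": 0},{"jaw": 255,"tx": 0,"ty": 0,"tz": -6.9,"twist": 0},{"jaw": 255,"tx": 0,"ty": 0,"tz": -7.0,"twist": 0},{"jaw": 255,"tx": 0,"ty": 0,"tz": -7.0,"twist": 0}]}}

```text
clock: 11.52
eef_pos: [0.6083, -0.2141, 0.217]
tool_rot: [0.0, 0.99, 0.142, 0.001]
force: [0.4, -0.3, -1.5]
grip_width: 0.0122
grasp_force: 59.4
```

Run:
```python
from h import *
wx,wy=.5017,.2355; a=np.radians(98.3)   # lens towards -y, handle +y => tool x (handle dir) at 98.3
o=r.get_obs(); print(o['grasp_force'],o['force'])
# tool x points from lens to handle
gx,gy=wx+.066*np.cos(a),wy+.066*np.sin(a)
go([(.56,-.05,.217),(gx,gy,.217),(gx,gy,.075)],[60,98.3,98.3]); print(o['joint_pos'])
w=cam('wrist','w4.png'); s=cam('scene','s4.png')
A=cv2.resize(cv2.imread('pics/w4.png'),(480,360)); B=cv2.resize(cv2.imread('pics/s4.png')[60:240,120:280],(320,360))
cv2.imwrite('pics/m4.png',np.hstack([A,B]))
```

```text
59.39035892486572 [ 0.40199565 -0.25509725 -1.458144  ]
now [ 0.6083 -0.2141  0.217 ] yaw 16.29 t 11.5167 tilt 0.08
[-0.01 -5.7  -0.  ] twist -7.28 (0.56, -0.05, 0.217)
[ 1.100e+00 -1.756e+01 -1.000e-02] twist -13.67 (np.float64(0.4921724907339358), np.float64(0.300808702078552), 0.217)
[  1.09 -17.56   4.72] twist -13.67 (np.float64(0.4921724907339358), np.float64(0.300808702078552), 0.075)
[ 0.41564627  0.44075169 -0.18261735  1.32562554  0.07896455  1.38077413
 -1.05112959]
```

View pics/m4.png

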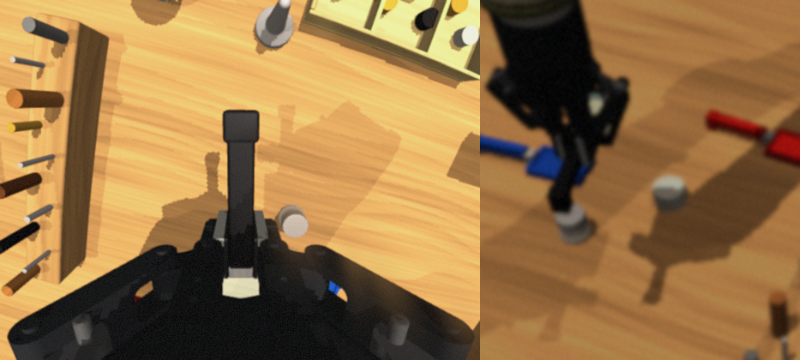

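The magnifier is held, with its handle along tool x and off the bench. Next I carry it over the rack.

Emit:
{"fn": "send_rows", "kwargs": {"rows": [{"jaw": 255,"tx": 0.0,"ty": -0.3,"tz": 0,"twist": -0.2},{"jaw": 255,"tx": 0.1,"ty": -0.9,"tz": 0,"twist": -0.7},{"jaw": 255,"tx": 0.1,"ty": -1.8,"tz": 0,"twist": -1.4},{"jaw": 255,"tx": 0.2,"ty": -2.8,"tz": 0,"twist": -2.2},{"jaw": 255,"tx": 0.2,"ty": -3.8,"tz": 0,"twist": -3.0},{"jaw": 255,"tx": 0.3,"ty": -4.8,"tz": 0,"twist": -3.8},{"jaw": 255,"tx": 0.4,"ty": -5.9,"tz": 0,"twist": -4.6},{"jaw": 255,"tx": 0.4,"ty": -7.0,"tz": 0,"twist": -5.4},{"jaw": 255,"tx": 0.5,"ty": -8.1,"tz": 0,"twist": -6.3},{"jaw": 255,"tx": 0.6,"ty": -9.2,"tz": 0,"twist": -7.2},{"jaw": 255,"tx": 0.6,"ty": -10.3,"tz": 0,"twist": -8.0},{"jaw": 255,"tx": 0.7,"ty": -11.4,"tz": 0,"twist": -8.9},{"jaw": 255,"tx": 0.8,"ty": -12.5,"tz": 0,"twist": -9.7},{"jaw": 255,"tx": 0.9,"ty": -13.6,"tz": 0,"twist": -10.6},{"jaw": 255,"tx": 0.9,"ty": -14.7,"tz": 0,"twist": -11.5},{"jaw": 255,"tx": 1.0,"ty": -15.7,"tz": 0,"twist": -12.3},{"jaw": 255,"tx": 1.05,"ty": -16.5,"tz": 0,"twist": -13.0},{"jaw": 255,"tx": 1.1,"ty": -17.1,"tz": 0,"twist": -13.4},{"jaw": 255,"tx": 1.1,"ty": -17.45,"tz": 0,"twist": -13.6},{"jaw": 255,"tx": 1.1,"ty": -17.56,"tz": 0,"twist": -13.67}]}}

```text
clock: 13.28
eef_pos: [0.4895, 0.3038, 0.2158]
tool_rot: [-0.001, 0.651, 0.759, -0.0]
force: [-1.1, 0.3, -1.9]
grip_width: 0.0126
grasp_force: 59.3
```

Run:
```python
from h import *
wx,wy=.5017,.2355; a=np.radians(98.3)
gx,gy=wx+.0657*np.cos(a),wy+.0657*np.sin(a)
go([(gx,gy,.10),(gx,gy,.077)],[98.3]*2); print(r.get_obs()['joint_pos'])
s=cam('scene','s5.png'); t=cam('top','t5.png')
f=lambda i,x,y:cv2.resize(cv2.imread(i)[y:y+120,x:x+120],(400,400),interpolation=cv2.INTER_CUBIC)
cv2.imwrite('pics/m5.png',np.hstack([f('pics/s5.png',330,140),f('pics/t5.png',140,170)]))
print(proj(s,[(wx,wy,.217),(gx,gy,.217)]),proj(t,[(wx,wy,.217),(gx,gy,.217)]))
```

```text
now [0.4895 0.3038 0.2158] yaw 98.71 t 13.2833 tilt 0.07
[-0.13  0.08  3.86] twist 0.07 (np.float64(0.4922157975942361), np.float64(0.30051184434183126), 0.1)
[-0.13  0.08  4.63] twist 0.07 (np.float64(0.4922157975942361), np.float64(0.30051184434183126), 0.077)
[-0.10347794  0.35534591 -0.65464915  1.51035943  0.21759207  1.35036903
 -0.62356022]
[[407.15532149 166.96003745]
 [443.84534806 173.52322225]] [[187.79397893 209.05229828]
 [161.6198823  212.26257684]]
```

View pics/m5.png

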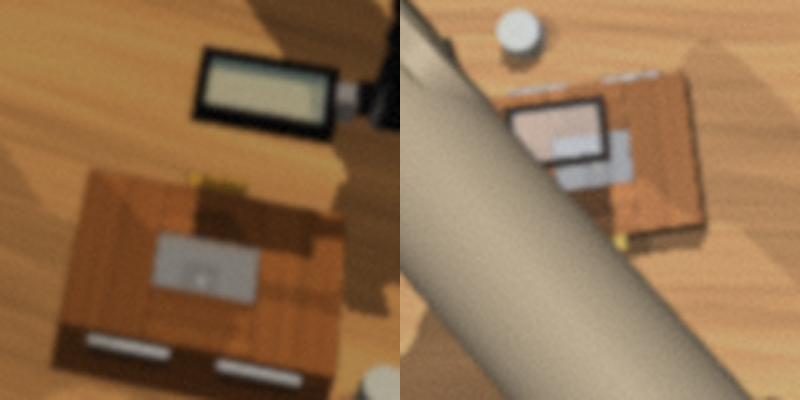

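The lens frame appears in the scene crop (left) with corners near (205,47), (338,72), (330,138) and (193,120), and it is roughly level above the window. I'll descend part way, then check.

Emit:
{"fn": "send_rows", "kwargs": {"rows": [{"jaw": 255,"tx": 0,"ty": 0,"tz": 0.2,"twist": 0},{"jaw": 255,"tx": 0,"ty": 0,"tz": 0.6,"twist": 0},{"jaw": 255,"tx": 0,"ty": 0,"tz": 1.1,"twist": 0},{"jaw": 255,"tx": 0,"ty": 0,"tz": 1.6,"twist": 0},{"jaw": 255,"tx": 0,"ty": 0,"tz": 2.1,"twist": 0},{"jaw": 255,"tx": 0,"ty": 0,"tz": 2.6,"twist": 0},{"jaw": 255,"tx": 0,"ty": 0,"tz": 3.1,"twist": 0},{"jaw": 255,"tx": 0,"ty": 0,"tz": 3.5,"twist": 0},{"jaw": 255,"tx": 0,"ty": 0,"tz": 3.7,"twist": 0},{"jaw": 255,"tx": 0,"ty": 0,"tz": 3.7,"twist": 0},{"jaw": 255,"tx": 0,"ty": 0,"tz": 3.7,"twist": 0},{"jaw": 255,"tx": 0,"ty": 0,"tz": 3.7,"twist": 0}]}}

```text
clock: 14.38
eef_pos: [0.4925, 0.3011, 0.1059]
tool_rot: [0.0, 0.654, 0.756, 0.001]
force: [0.3, 1.2, -0.5]
grip_width: 0.0125
grasp_force: 59.3
```

Run:
```python
from h import *
go([(.4922,.3005,.077)],[98.3])
s=cam('scene','s6.png'); t=cam('top','t6.png'); np.save('st6.npy',[s,t],allow_pickle=True)
f=lambda i,x,y:cv2.resize(cv2.imread(i)[y:y+80,x:x+80],(400,400),interpolation=cv2.INTER_CUBIC)
cv2.imwrite('pics/m6.png',np.hstack([f('pics/s6.png',360,160),f('pics/t6.png',155,180)]))
o=r.get_obs(); p=np.array(o['eef_pos']); M=S.from_quat(np.array(o['tool_rot'])[[1,2,3,0]]).as_matrix()
zt=p[2]-.0065+.012
X=-M[:,0];Y=np.cross([0,0,1],X)
c0=np.array([p[0],p[1],zt])+X*.0657
C=[c0+X*a*.038+Y*b*.025 for a,b in((1,1),(1,-1),(-1,-1),(-1,1))]
print(((proj(s,C)-[360,160]+.5)*5).round(0).tolist(),((proj(t,C)-[155,180]+.5)*5).round(0).tolist())
```

```text
now [0.4925 0.3011 0.1059] yaw 98.29 t 14.3833 tilt 0.08
[-0.02 -0.01  0.96] twist -0.0 (0.4922, 0.3005, 0.077)
[[83.0, 245.0], [100.0, 154.0], [286.0, 190.0], [275.0, 284.0]] [[263.0, 121.0], [272.0, 212.0], [131.0, 229.0], [123.0, 138.0]]
```

View pics/m6.png

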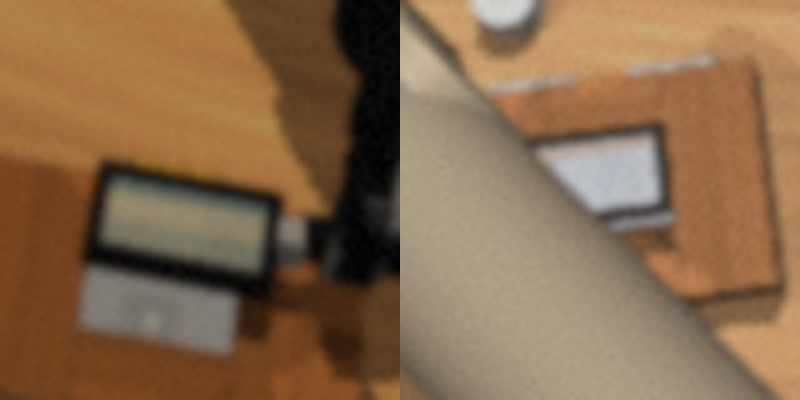

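The frame corners match the predicted level pose to about 1 px in both views: observed (103,160) and (283,195) in the scene crop against predicted (100,154) and (286,190). Now the final descent.

Emit:
{"fn": "send_rows", "kwargs": {"rows": [{"jaw": 255,"tx": 0,"ty": 0,"tz": 0.15,"twist": 0},{"jaw": 255,"tx": 0,"ty": 0,"tz": 0.35,"twist": 0},{"jaw": 255,"tx": 0,"ty": 0,"tz": 0.55,"twist": 0},{"jaw": 255,"tx": 0,"ty": 0,"tz": 0.75,"twist": 0},{"jaw": 255,"tx": 0,"ty": 0,"tz": 0.88,"twist": 0},{"jaw": 255,"tx": 0,"ty": 0,"tz": 0.93,"twist": 0},{"jaw": 255,"tx": 0,"ty": 0,"tz": 0.93,"twist": 0},{"jaw": 255,"tx": 0,"ty": 0,"tz": 0.93,"twist": 0},{"jaw": 255,"tx": 0,"ty": 0,"tz": 0.93,"twist": 0},{"jaw": 255,"tx": 0,"ty": 0,"tz": 0.93,"twist": 0},{"jaw": 255,"tx": 0,"ty": 0,"tz": 0.93,"twist": 0}]}}

```text
clock: 15.4
eef_pos: [0.4921, 0.3009, 0.0775]
tool_rot: [0.0, 0.654, 0.756, 0.0]
force: [0.2, 0.4, -1.5]
grip_width: 0.0126
grasp_force: 59.3
```

Run:
```python
from h import *
s=cam('scene','s7.png'); t=cam('top','t7.png')
f=lambda i,x,y:cv2.resize(cv2.imread(i)[y:y+80,x:x+80],(400,400),interpolation=cv2.INTER_CUBIC)
cv2.imwrite('pics/m7.png',np.hstack([f('pics/s7.png',360,160),f('pics/t7.png',155,180)]))
go([],[]); o=r.get_obs(); print(np.abs(o['qd']).max(),o['force'])
p=np.array(o['eef_pos']); M=S.from_quat(np.array(o['tool_rot'])[[1,2,3,0]]).as_matrix()
X=-M[:,0];Y=np.cross([0,0,1],X); c0=np.array([p[0],p[1],p[2]+.0055])+X*.0657; print(c0)
C=[c0+X*a*.038+Y*b*.025 for a,b in((1,1),(1,-1),(-1,-1),(-1,1))]
print(((proj(s,C)-[360,160]+.5)*5).round(0).tolist(),((proj(t,C)-[155,180]+.5)*5).round(0).tolist())
```

```text
now [0.4921 0.3009 0.0774] yaw 98.3 t 15.5 tilt 0.03
0.0023960814495557724 [ 0.2577946  -0.57334545 -0.95864384]
[0.50156995 0.23588718 0.08284594]
[[72.0, 287.0], [89.0, 197.0], [270.0, 232.0], [259.0, 325.0]] [[270.0, 130.0], [279.0, 219.0], [141.0, 236.0], [132.0, 147.0]]
```

View pics/m7.png

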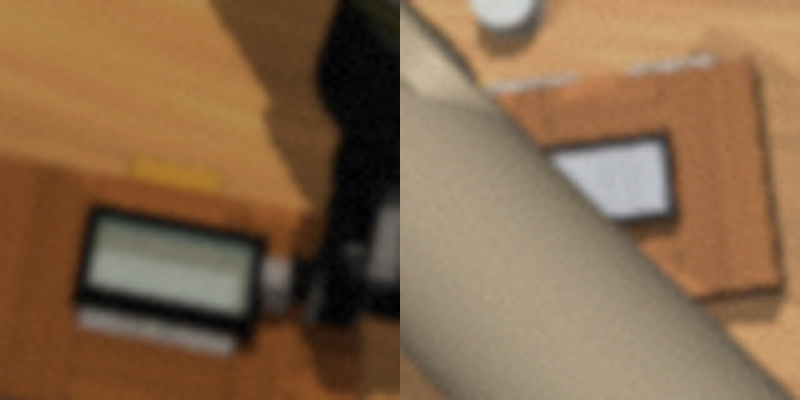

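The frame sits over the window, level, with corners (90,205) and (264,236) against predicted (89,197) and (270,232). That is only a few millimetres off, so I'm handing in.

```bash
python3 -c "
from bench import r
print(r.job_done())"
```

```text
the job is handed in; nothing more can be done
None
```

I closed the lid and handed in the job with the magnifier held steady and level, about 13–15 mm above the window and within a few millimetres of centred by the final camera check. No verdict was returned.

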